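# Lay the standing carton down and slide the snack container's lid shut over its catch ridge

### The job

The last carton in the blue snack container was left standing on end: tip it over so that it lies flat in the open bin, nothing sticking up above the rim, before the lid leaves its parked place. Then press the yellow thumb press to lift the lid's front lip over the white ridge and slide the lid fully home over the bin, letting it come down level on the rim. Leave the jar, bottle, cup and fork where they stand.

Things in the scene. Friction and masses are not known exactly. Their poses are not given: they have to be found in the camera images.
- container: Blue snack container fixed to the bench, 120 mm wide (its x), 318 mm long (its y, -168 to +150 mm), top and rim 46 mm above the bench, yaw within +-0.35 rad. Origin on the bench, at mid-width under the wall that divides the covered end (-y) from the open bin (+y).
- bin (a point): Centre of the bin's floor (container x 0, y 74, z 5 mm). Inside, the bin spans container x -54 to +54, y +4 to +144 mm, from this floor up to the rim at z 46 mm.
- ridge (a point): Middle of the top of the white ridge on the dividing wall: 108 mm along the container's x, 6 mm thick in y, its top 53 mm above the bench, 7 mm above the rim.
- carriage (a joint): Travel of the lid along the container's +y, m: 0 to 0.012 when parked over the covered end, 0.165 (a stop) fully home over the bin. The lid's front lip meets the ridge at 0.012 and stays blocked there unless lifted; it is wholly past the ridge above 0.023. About 1.5 N of friction.
- lid (a joint): Tilt of the lid about its pivot on the carriage, rad: 0 level (a stop), 0.25 front fully raised (a stop). Weight and a weak spring return it to 0; 4 to 6 N on the thumb press raises it. The lip clears the ridge from about 0.06 up; 0.10 to 0.20 is comfortable.
- press (a point): On the face of the yellow thumb press, 60 mm wide (container x), free from 27 mm behind to 18 mm before this point (container y); 81 mm above the bench when level. Pushing it down tips the lid about a pivot 33 mm before and 24 mm below this point: 6 mm down is about 0.19 rad and raises the lip about 20 mm.
- fence (a point): Middle of the rear face of the yellow upright fence that closes the front of the thumb press, 60 mm wide, 18 mm high above the press face, 18 mm before the press point: push it towards container +y to slide the lid.
- lip (a point): Lower front edge of the lid's lip, mid-width, 143 mm before the thumb press point in container y. The lid is a white plate 116 mm wide; its lip hangs down to 1 mm above the rim when level, so that it sweeps just over the rim and catches on anything standing proud.
- carton_centre (a point): Centre of the loose yellow carton with an orange band, 46 x 34 x 90 mm (own x, y, z), 70 to 170 g. It starts on end near the bin's +y wall, 46 mm side along container x, top 95 mm above the bench. Tipped to container -y it falls in a 57 mm wide lane. It must lie on a 46 mm wide face (centre then 22 mm up); on a narrow face it sticks out.
- pack: Loose green pack, 46 x 120 x 34 mm along its own x, y, z, lying in the bin on the container's -x side beside the carton; origin at the centre of its underside.
- jar: Glass jar with wooden lid, 88 mm across, 130 mm high, origin under its centre; leave alone.
- bottle: Aluminium bottle, 70 mm across, 208 mm high, origin under its centre; leave alone.
- cup: Red plastic cup, 80 mm across, 100 mm high, origin under its centre; leave alone.
- fork: Bamboo fork lying flat, 180 mm long, origin near its middle; leave alone.
Not all that is in view belongs to the job. What is meant by the part that bears carton_centre is not purple or red, and is the larger of those in its own colour.

How it is judged:
On the way, in this order (a step that is already met when the one before it is completed fails the run):
1. the carton lies flat in the bin, below the rim, while the lid is still parked behind the ridge (z of carton_centre in the frame of container between 0.015 and 0.027 m and angle between carton_centre's own z axis and vertical above 1.45 rad and y of carton_centre in the frame of container between 0 and 0.15 m and x of carton_centre in the frame of container between -0.06 and 0.06 m and value of joint carriage below 0.018 m), for 0.2 s.
2. the lid, its front raised, crosses the ridge (value of joint carriage between 0.014 and 0.06 m and value of joint lid above 0.045 rad), for 0.02 s.
3. the lid is fully home (value of joint carriage above 0.16 m), for 0.2 s.
At the end, for the whole second after the job is handed in: Lid at least 160 of its 165 mm along and down level (tilt under 0.03 rad); carton and pack flat and at rest in the bin below the rim (carton centre 15 to 27 mm up, long axis within 0.12 rad of level); jar, bottle, cup and fork within 20 mm of their starts (value of joint carriage above 0.16 m and value of joint lid below 0.03 rad and linear speed of carton below 0.02 m/s and z of carton_centre in the frame of container between 0.015 and 0.027 m and angle between carton_centre's own z axis and vertical above 1.45 rad and y of carton_centre in the frame of container between 0 and 0.15 m and x of carton_centre in the frame of container between -0.06 and 0.06 m and z of pack in the frame of container between 0 and 0.012 m and y of pack in the frame of container between 0 and 0.15 m and x of pack in the frame of container between -0.06 and 0.06 m and angle between pack's own z axis and vertical below 0.1 rad and distance of each of jar, bottle, cup, fork from where it was at the start of the episode below 0.02 m); the robot touches nothing.
It fails at once if jar, bottle, cup or fork pushed more than 30 mm or tipped (distance of any of jar, bottle, cup, fork from where it was at the start of the episode above 0.03 m or angle between any of jar, bottle, cup, fork's own z axis and vertical above 0.3 rad).
It fails at once if carton or pack lifted out of or thrown from the bin (y of carton_centre in the frame of container above 0.2 m or y of carton_centre in the frame of container below -0.06 m or x of carton_centre in the frame of container above 0.1 m or x of carton_centre in the frame of container below -0.1 m or z of pack in the frame of container above 0.06 m).
It also fails if it takes over 48 s, if anything falls off the work surface, if the arm or the gripper's body presses on something with over 40 N, if the wrist force passes 120 N, or if a joint passes its speed limit or range.

### The arm

A 6-joint arm with a two-finger parallel gripper is mounted at the origin on the work surface. World frame = base frame: x ahead of the robot, y to its left, z up, the work surface at z = 0. Lengths are in m, angles in rad, forces in N, time in s.
With the tool pointing down it reaches from about 0.25 to 0.725 m from the base axis. Payload 4 kg.
Tool frame: the origin (TCP) lies midway between the tips of the shut fingers; the grasp point (between the pads) lies 19 mm behind it; z points along the fingers, y is the line along which they close (so a half turn about z gives the same grasp; the last joint's range is limited). The gripper opens to 85 mm and grips with 20 to 120 N. Pads are 22 mm wide; open, the fingers measure 114 mm over their backs; the gripper's body (76 mm by 85 mm) begins 54 mm behind the grasp point. The pads swing forward as they close: fully open they stand 13 mm farther back than shut.
Start: joints at [1.111, 0.241, 0.005, 1.335, 0, 1.571], TCP at [0.222, 0.448, 0.231] pointing down, gripper open.
Joint ranges: [-2.72, 2.72], [-1.05, 1.87], [-1.09, 1.28], [-1.99, 2.15], [-1.42, 1.44], [-3.14, 3.14]. Speed limits (rad/s): [2.79, 2.79, 3.14, 3.14, 3.14, 3.14].

### API

Orientations are given as a unit quaternion [x, y, z, w].
In Python, from workcell import status, camera, get_calibration, ticket gives the robot as it stands.
- The arm moves only by the shell command python3 -m creep 'ROWS' [OPENING]. ROWS is JSON, a list of rows, each a list of 6 numbers: the shift along the world's x, y, z in cm, then the turn, a rotation vector about the world's x, y, z in degrees. A call has 1 to 8 rows; each row shifts and turns the commanded pose from where the row before left it; what a row does not reach is not made up. A row lasts 1/10 s, in which the tool goes at most 50 mm and 8.59 degrees, less where a joint would pass 70% of its speed; a pose out of reach is approached as far as the arm can. A call is refused whole if a number of a shift passes 5 or a number of a turn 8.59, either way. A call with a gripper value outside its range is refused whole. OPENING is the opening, from -1 (shut) to 1 (fully open), so that 0 is half open, set as the call begins (- or left out, the last holds). The fingers move at their own pace and stop on an object; the grip force is fixed at half the most. Time passes only in rows, so rows that do not move let the fingers close. It gives the time, the measured TCP pose, the force, the opening and the grip force at its end, in the units of the state.
- status.get_obs(): the state, without advancing time (a new reading comes with each control period).
- camera(name): name is "scene" or "top" or "wrist"; returns the picture (400x640x3 uint8, red, green, blue); there is no depth.
- get_calibration(name): a dict with "fx", "fy", "cx", "cy" (pixels), "rvec" (rotation vector, rad) and "tvec" (3), from world to camera coordinates, as OpenCV has them; the wrist camera has in their place "tool_from_camera" (4x4, takes a point from camera to tool coordinates, whose origin is the TCP and whose axes are the flange's). Camera axes: x right, y down, z forward; pixel columns grow to the right and rows downward; lengths in m; the calibration is good to about 2 mm. A picture is of the moment at which its call begins: read the wrist's pose just before it. get_calibration takes no time and is no camera call.
- ticket.job_done(): hands the job in; it is judged then, once.
The state is a dict: "clock": time; "joint_pos": joint angles; "joint_vel": joint speeds; "tau": joint torques, N m; "eef_pos": TCP position; "tool_rot": TCP orientation; "ft_force": force on the tool from outside, world axes, zero at the start; "ft_torque": the same for the moment, N m; "grip_width": finger opening in m; "grasp_force": force on a finger pad.
Only numpy, scipy, OpenCV 4.12 (cv2) and the standard library are available. Lean on these libraries where they do the work, as an engineer would, in place of code of your own. Each camera call takes 0.05 s, during which the arm holds its last target. There are 200 camera calls.

## Working session

There is one attempt and no reset: what is moved stays moved. The work goes in short steps, Python scripts to look and compute and a shell command to move; the robot and the scene stay as the last step left them, time stands still between calls to the robot, and variables do not carry over. Pictures are saved under pics/ and viewed, at most 10 in all, crops included, and the job is handed in when it is done.

```bash
mkdir -p pics; ls
python3 - <<'E'
from workcell import status,camera,get_calibration
import cv2
o=status.get_obs();print({k:o[k] for k in('clock','eef_pos','tool_rot','ft_force','grip_width')})
for n in('scene','top'):
    cv2.imwrite(f'pics/{n}0.png',camera(n)[:,:,::-1]);print(n,get_calibration(n))
E
```

```text
pics
{'clock': 0.0, 'eef_pos': array([0.22160283, 0.44752012, 0.2304108 ]), 'tool_rot': array([ 2.27896239e-01,  9.73684884e-01, -9.92897823e-04, -2.54101940e-04]), 'ft_force': array([0.89814151, 0.18302307, 0.08346466]), 'grip_width': 0.0852400338196066}
scene {'fx': 370.60239151449485, 'fy': 370.60239151449485, 'cx': 322.9874259868286, 'cy': 199.15893786961158, 'rvec': array([ 2.21863706,  0.98381072, -0.41190331]), 'tvec': array([-0.4080244 , -0.2452359 ,  1.14135451])}
top {'fx': 515.1796326033962, 'fy': 515.1796326033962, 'cx': 318.86640907084814, 'cy': 195.9662343643571, 'rvec': array([ 2.22815524, -1.96495742,  0.21637931]), 'tvec': array([-0.04766812,  0.63099154,  0.94547014])}
```

View pics/scene0.png

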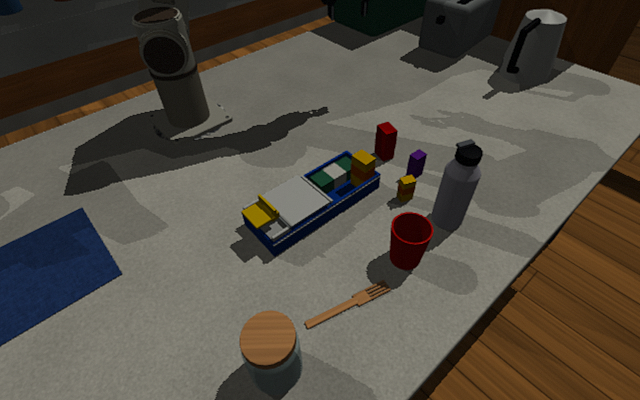

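View pics/top0.png

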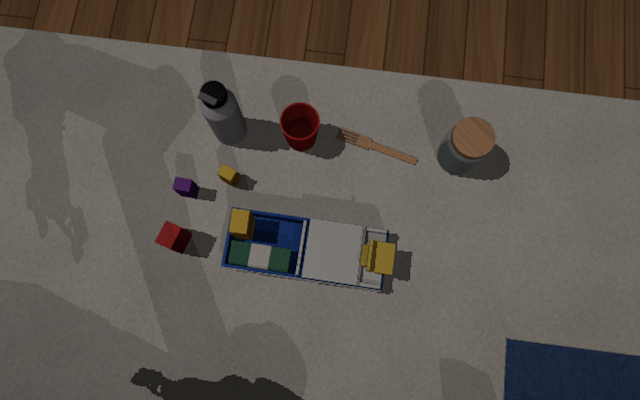

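The scene picture shows the container at about (310,200), with its lid end at (258,215). The top view shows bin corners near (232,208), (307,217) and (222,266), and the press at (378,257). Candidates for the carton in the top view: the yellow/orange box in the bin (241,222), a smaller yellow/orange box outside (229,175), purple (186,187) and red (173,236). The box in the bin fits, as it is yellow and the larger of its colour. I'll confirm this in an enlarged crop.

Run:
```python
import cv2
i=cv2.imread('pics/top0.png')[160:300,210:410]
cv2.imwrite('pics/crop0.png',cv2.resize(cv2.convertScaleAbs(i,alpha=1.5),None,fx=4,fy=4,interpolation=cv2.INTER_CUBIC))
```

```text
(no output)
```

View pics/crop0.png

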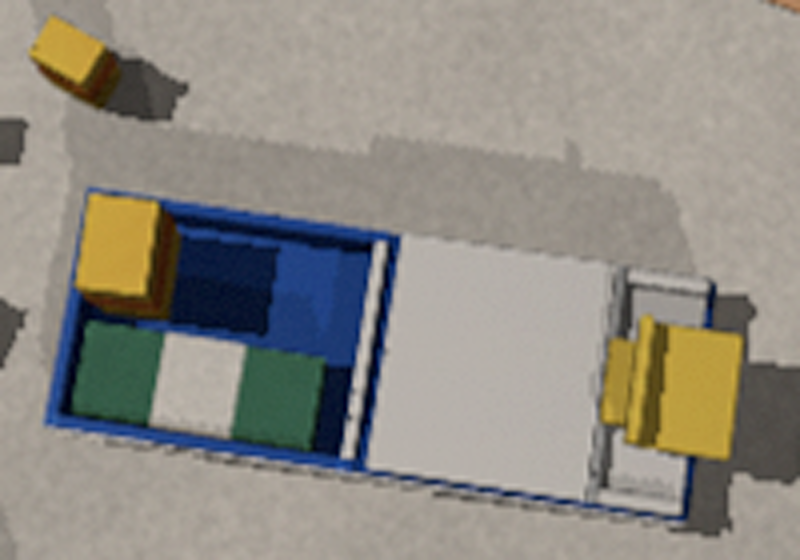

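The crop confirms it: the carton in the bin has its top face at about crop (90–163, 193–290), the pack lies below it, and the press plate is at crop (653–743, 325–460). Next I'll cast rays.

```bash
cat > h.py <<'E'
import numpy as np,cv2
from workcell import status,camera,get_calibration
from scipy.spatial.transform import Rotation as R
def ray(n,u,v,z):
    c=get_calibration(n);M=R.from_rotvec(c['rvec']).as_matrix();C=-M.T@c['tvec']
    d=M.T@np.array([(u-c['cx'])/c['fx'],(v-c['cy'])/c['fy'],1]);return C+d*(z-C[2])/d[2]
E
python3 - <<'E'
from h import *
def q(p,z): return ray('top',210+p[0]/4,160+p[1]/4,z)
P={k:q(p,.046) for k,p in dict(a=(88,188),b=(48,425),c=(400,235),d=(362,472)).items()}
for k in P:print(k,P[k].round(4))
print('lens',np.linalg.norm(P['a']-P['b']),np.linalg.norm(P['a']-P['c']))
s=P['a']-P['c']+P['b']-P['d'];y1=np.arctan2(-s[0],s[1]);w=P['a']-P['b']+P['c']-P['d'];y2=np.arctan2(w[1],w[0]);yaw=(y1+y2)/2
print('yaws',y1,y2)
ey=np.array([-np.sin(yaw),np.cos(yaw),0]);ex=np.array([np.cos(yaw),np.sin(yaw),0])
far=(P['a']+P['b'])/2; O=far-.15*ey;O[2]=0
print('O',O,'yaw',yaw)
loc=lambda p:np.round([(p-O)@ex,(p-O)@ey,p[2]],4)
for n,p,z in[('carton',(90,193),.095),('',(163,198),.095),('',(155,290),.095),('',(78,287),.095),('pressR',(743,337),.081),('',(727,460),.081),('fencetop',(640,317),.099),('',(630,440),.099),('ridge',(380,243),.053),('',(350,458),.053)]:
    print(n,loc(q(p,z)),q(p,z).round(4))
E
```

```text
a [0.5928 0.2022 0.046 ]
b [0.4737 0.2026 0.046 ]
c [0.5887 0.044  0.046 ]
d [0.4703 0.0473 0.046 ]
lens 0.11912782074698182 0.15833761854910924
yaws -0.023845770455780565 -0.015413128320414788
O [0.53029589 0.05245971 0.        ] yaw -0.019629449388097676
carton [0.0488 0.1399 0.095 ] [0.5819 0.1914 0.095 ]
 [0.0515 0.105  0.095 ] [0.5838 0.1565 0.095 ]
 [0.0074 0.1011 0.095 ] [0.5396 0.1534 0.095 ]
 [0.0035 0.1374 0.095 ] [0.5365 0.1897 0.095 ]
pressR [ 0.0274 -0.1779  0.081 ] [ 0.5542 -0.1259  0.081 ]
 [-0.0314 -0.177   0.081 ] [ 0.4954 -0.1238  0.081 ]
fencetop [ 0.0271 -0.1267  0.099 ] [ 0.5549 -0.0747  0.099 ]
 [-0.0304 -0.1291  0.099 ] [ 0.4974 -0.0761  0.099 ]
ridge [0.0519 0.0016 0.053 ] [0.5822 0.053  0.053 ]
 [-0.0544  0.0001  0.053 ] [0.4759 0.0536 0.053 ]
```

Measured sizes match: width 119 mm, carton 34x46 mm, press 60 mm wide. Container O≈(0.530, 0.052), yaw −0.02. The carton's +y face is at world y≈0.190 and x≈0.56. I'll shut the gripper, square it up and move to the +y side of the carton.

```bash
python3 -m creep '[[3.8,-2.5,0,0,0,8.3],[3.8,-2.5,0,0,0,8.3],[3.8,-2.5,0,0,0,8.3],[3.8,-2.5,0,0,0,0],[3.8,-2.5,0,0,0,0],[3.8,-2.5,0,0,0,0],[3.8,-2.5,0,0,0,0],[3.8,-2.5,0,0,0,0]]' -1; python3 -m creep '[[2.0,-1,-2,0,0,0],[1,-0.5,-4,0,0,0],[0,0,-3,0,0,0],[0,0,0,0,0,0],[0,0,0,0,0,0]]'
```

```text
clock: 0.9
eef_pos: [0.5194, 0.2521, 0.2308]
tool_rot: [0.027, 1.0, -0.0, -0.0]
ft_force: [0.2, 1.0, 0.0]
grip_width: 0.0001
grasp_force: 0.0
clock: 1.4
eef_pos: [0.5478, 0.2383, 0.141]
tool_rot: [0.027, 1.0, -0.0, -0.001]
ft_force: [0.0, -1.1, 0.8]
grip_width: 0.0003
grasp_force: 0.0
```

```bash
python3 -m creep '[[1.2,0,-3,0,0,2],[0,-0.6,-2.6,0,0,0],[0,-0.8,0,0,0,0],[0,0,0,0,0,0]]'
python3 - <<'E'
from h import *
i=camera('top')[150:290,200:400,::-1];s=camera('scene')[130:250,300:460,::-1]
f=lambda a,w:cv2.resize(cv2.convertScaleAbs(a,alpha=1.5),(w,w*a.shape[0]//a.shape[1]),interpolation=cv2.INTER_CUBIC)
cv2.imwrite('pics/a1.png',np.hstack([f(i,400),cv2.copyMakeBorder(f(s,370),0,2,0,0,0)][:1]+[np.zeros((280,1,3),np.uint8),cv2.resize(f(s,373),(373,280))]))
E
```

```text
clock: 1.8
eef_pos: [0.5608, 0.2242, 0.0872]
tool_rot: [0.01, 1.0, 0.0, 0.001]
ft_force: [-0.2, 0.3, -0.2]
grip_width: -0.0003
grasp_force: 0.0
```

View pics/a1.png

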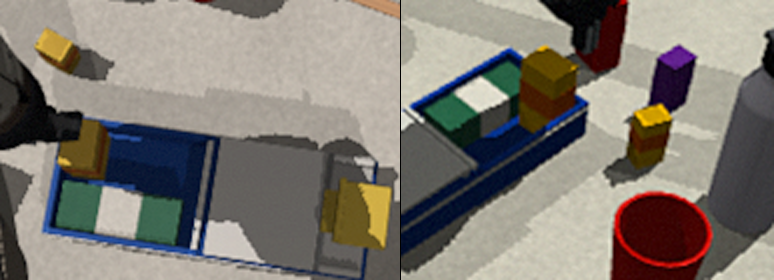

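The fingertip stands just on the carton's +y side at the right x. Next I'll push it towards −y, high up.

```bash
python3 -m creep '[[0,-0.7,-0.5,0,0,0],[0,-0.6,0,0,0,0],[0,-0.6,0,0,0,0],[0,-0.6,0,0,0,0],[0,-0.6,0,0,0,0],[0,-0.6,0,0,0,0],[0,-0.6,0,0,0,0],[0,-0.6,0,0,0,0]]'; python3 -m creep '[[0,-0.6,0,0,0,0],[0,-0.5,0,0,0,0],[0,0,0,0,0,0],[0,0,0,0,0,0],[0,0,0,0,0,0]]'
python3 - <<'E'
from h import *
i=camera('top')[150:290,200:400,::-1];s=camera('scene')[130:250,300:460,::-1]
f=lambda a,w:cv2.resize(cv2.convertScaleAbs(a,alpha=1.5),w,interpolation=cv2.INTER_CUBIC)
cv2.imwrite('pics/a2.png',np.hstack([f(i,(400,280)),f(s,(373,280))]))
E
```

```text
clock: 2.7
eef_pos: [0.5603, 0.1749, 0.0803]
tool_rot: [0.01, 1.0, -0.0, -0.0]
ft_force: [0.0, -0.5, -0.0]
grip_width: -0.0001
grasp_force: 0.0
clock: 3.2
eef_pos: [0.5604, 0.1647, 0.0803]
tool_rot: [0.01, 1.0, 0.0, 0.0]
ft_force: [-0.2, 0.3, 0.7]
grip_width: -0.0002
grasp_force: 0.0
```

View pics/a2.png

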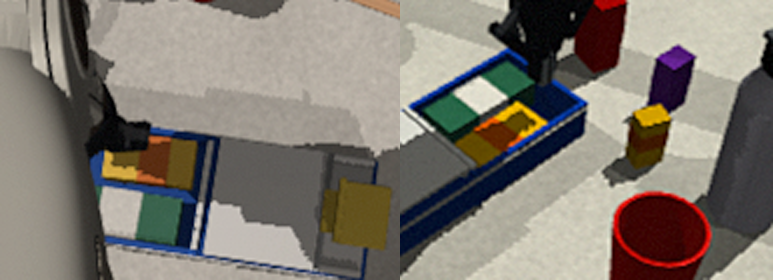

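The carton has tipped over and lies along the lane, with its −y end near the ridge; the scene crop shows it at (500,135), below the rim. I'll back off over the press and check it unobstructed.

```bash
python3 -m creep '[[0,0,4,0,0,0],[0,-1,4,0,0,0],[-0.6,-4,2,0,0,0],[-0.6,-4.3,0,0,0,0],[-0.6,-4.3,0,0,0,0],[-0.6,-4.3,0,0,0,0],[-0.6,-4.3,0,0,0,0],[-0.5,-4.5,0,0,0,0]]'; python3 -m creep '[[0,0,-4,0,0,0],[0,0,-3,0,0,0],[0,0,0,0,0,0]]'
python3 - <<'E'
from h import *
i=camera('top')[150:290,200:400,::-1];s=camera('scene')[150:270,230:390,::-1]
f=lambda a,w:cv2.resize(cv2.convertScaleAbs(a,alpha=1.5),w,interpolation=cv2.INTER_CUBIC)
cv2.imwrite('pics/a3.png',np.vstack([f(i,(600,420))[:300],f(s,(600,450))[100:380]]))
E
```

```text
clock: 4.1
eef_pos: [0.5249, -0.1037, 0.1805]
tool_rot: [0.009, 1.0, 0.0, 0.0]
ft_force: [0.7, -0.6, -0.8]
grip_width: 0.0002
grasp_force: 0.0
clock: 4.4
eef_pos: [0.5216, -0.1022, 0.1063]
tool_rot: [0.01, 1.0, 0.001, -0.004]
ft_force: [-0.5, 0.9, -0.7]
grip_width: 0.0
grasp_force: 0.0
```

View pics/a3.png

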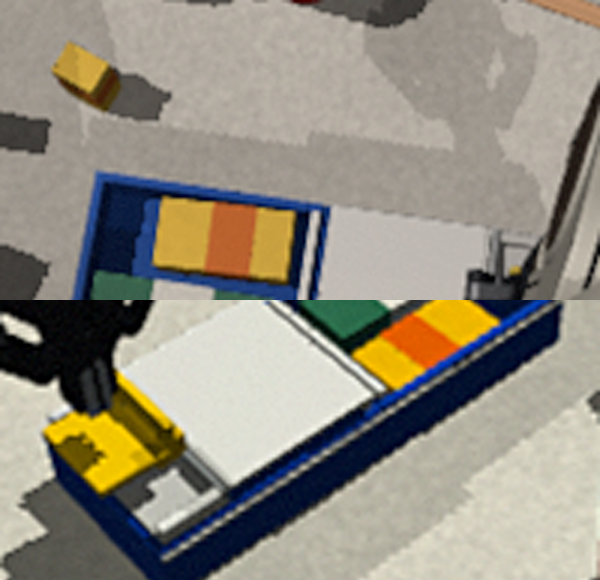

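The carton lies flat on its 46 mm face (top crop (152–297, 197–283), about 90 x 46 mm). The fingers are above the press, behind the fence. Now I'll press down by feel.

```bash
python3 -m creep '[[0.3,-0.2,-1.5,0,0,0],[0,0,-0.6,0,0,0],[0,0,-0.2,0,0,0],[0,0,0,0,0,0],[0,0,0,0,0,0]]'; python3 -m creep '[[0,0,-0.2,0,0,0],[0,0,0,0,0,0],[0,0,0,0,0,0]]';python3 -m creep '[[0,0,-0.2,0,0,0],[0,0,0,0,0,0],[0,0,0,0,0,0]]'
```

```text
clock: 5.0
eef_pos: [0.5289, -0.1044, 0.0882]
tool_rot: [0.01, 1.0, -0.0, 0.001]
ft_force: [-0.1, -0.2, 1.1]
grip_width: 0.0001
grasp_force: 0.0
clock: 5.3
eef_pos: [0.5283, -0.1045, 0.0854]
tool_rot: [0.01, 1.0, -0.0, 0.0]
ft_force: [-0.6, -0.5, -0.2]
grip_width: 0.0002
grasp_force: 0.0
clock: 5.6
eef_pos: [0.5282, -0.1045, 0.0832]
tool_rot: [0.01, 1.0, 0.0, -0.0]
ft_force: [0.2, -0.8, 0.3]
grip_width: -0.0001
grasp_force: 0.0
```

```bash
python3 -m creep '[[0,0,-0.3,0,0,0],[0,0,0,0,0,0],[0,0,0,0,0,0]]'; python3 -m creep '[[0,0,-0.2,0,0,0],[0,0,0,0,0,0],[0,0,0,0,0,0]]';python3 -m creep '[[0,0,-0.2,0,0,0],[0,0,0,0,0,0],[0,0,0,0,0,0]]'
```

```text
clock: 5.9
eef_pos: [0.5287, -0.1045, 0.0808]
tool_rot: [0.01, 1.0, 0.0, 0.0]
ft_force: [0.2, 0.7, 4.4]
grip_width: -0.0
grasp_force: 2.0
clock: 6.2
eef_pos: [0.5288, -0.1048, 0.0789]
tool_rot: [0.01, 1.0, -0.0, 0.001]
ft_force: [-0.4, -0.7, 5.5]
grip_width: 0.0003
grasp_force: 2.6
clock: 6.5
eef_pos: [0.5288, -0.1048, 0.0769]
tool_rot: [0.01, 1.0, -0.0, 0.001]
ft_force: [-0.6, -1.1, 4.8]
grip_width: -0.0
grasp_force: 2.7
```

```bash
python3 -m creep '[[0,0.3,0,0,0,0],[0,0.3,0,0,0,0],[0,0,0,0,0,0],[0,0,0,0,0,0]]'; python3 -m creep '[[0,0.3,0,0,0,0],[0,0.3,0,0,0,0],[0,0,0,0,0,0]]'
python3 - <<'E'
from h import *
i=camera('top')[150:290,200:400,::-1];s=camera('scene')[150:270,230:390,::-1]
f=lambda a,w:cv2.resize(cv2.convertScaleAbs(a,alpha=1.5),w,interpolation=cv2.INTER_CUBIC)
cv2.imwrite('pics/a4.png',np.vstack([f(i,(600,420))[150:],f(s,(600,450))[:330]]))
E
```

```text
clock: 6.9
eef_pos: [0.5289, -0.0985, 0.077]
tool_rot: [0.01, 1.0, -0.0, 0.001]
ft_force: [-0.6, -0.3, 3.9]
grip_width: 0.0002
grasp_force: 2.5
clock: 7.2
eef_pos: [0.529, -0.0925, 0.077]
tool_rot: [0.01, 1.0, -0.0, 0.001]
ft_force: [-1.2, -0.6, 4.9]
grip_width: 0.0001
grasp_force: 2.5
```

View pics/a4.png

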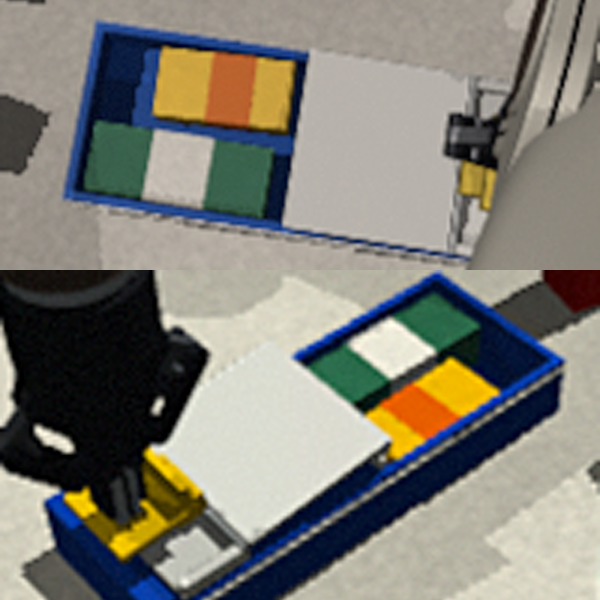

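The lid's front is raised and carried along by friction: the ridge is now hidden under the lid at (290,150), and the tilt is plain to see. I'll keep sliding.

```bash
python3 -m creep '[[0,0.5,0,0,0,0],[0,0.7,0,0,0,0],[0,0.7,0,0,0,0],[0,0.7,0,0,0,0],[0,0.7,0,0,0,0],[0,0.7,0,0,0,0],[0,0.7,0,0,0,0],[0,0.3,0,0,0,0]]'; python3 -m creep '[[0.1,0.7,0,0,0,0],[0.1,0.7,0,0,0,0],[0,0.7,0,0,0,0],[0,0.7,0,0,0,0],[0,0.7,0,0,0,0],[0,0.7,0,0,0,0],[0,0,0,0,0,0]]'
```

```text
clock: 8.1
eef_pos: [0.5301, -0.0423, 0.0773]
tool_rot: [0.01, 1.0, -0.0, 0.002]
ft_force: [1.8, -2.4, 5.1]
grip_width: 0.0003
grasp_force: 2.8
clock: 8.8
eef_pos: [0.5311, 0.0005, 0.0769]
tool_rot: [0.009, 1.0, 0.0, 0.001]
ft_force: [0.0, 0.7, 4.8]
grip_width: -0.0001
grasp_force: 2.0
```

```bash
python3 -m creep '[[0,0.6,0,0,0,0],[0,0.6,0,0,0,0],[0,0.6,0,0,0,0],[0,0.6,0,0,0,0],[0,0.6,0,0,0,0],[0,0.6,0,0,0,0],[0,0.6,0,0,0,0],[0,0.6,0,0,0,0]]'; python3 -m creep '[[0,0.4,0,0,0,0],[0,0.3,0,0,0,0],[0,0,0,0,0,0],[0,0,0,0,0,0]]'; python3 -m creep '[[0,0.3,0,0,0,0],[0,0,0,0,0,0]]'; python3 -m creep '[[0,0.3,0,0,0,0],[0,0,0,0,0,0]]'
```

```text
clock: 9.6
eef_pos: [0.5321, 0.0474, 0.0772]
tool_rot: [0.01, 1.0, -0.0, 0.002]
ft_force: [2.5, -1.7, 5.1]
grip_width: 0.0
grasp_force: 2.8
clock: 10.0
eef_pos: [0.5322, 0.0534, 0.0775]
tool_rot: [0.01, 1.0, -0.001, 0.002]
ft_force: [2.6, -4.5, 6.0]
grip_width: 0.0001
grasp_force: 3.6
clock: 10.2
eef_pos: [0.5322, 0.0546, 0.0779]
tool_rot: [0.011, 1.0, -0.003, 0.002]
ft_force: [2.0, -8.0, 10.3]
grip_width: 0.0003
grasp_force: 5.2
clock: 10.4
eef_pos: [0.5321, 0.0568, 0.0781]
tool_rot: [0.011, 1.0, -0.004, 0.002]
ft_force: [0.7, -10.3, 11.3]
grip_width: -0.0003
grasp_force: 6.2
```

Resistance rises at y≈0.055, about 160 mm of travel, so this is likely the stop. I'll let the lid down while keeping contact with the fence, then look.

```bash
python3 -m creep '[[0,0,0.2,0,0,0],[0,0,0.2,0,0,0],[0,0,0.2,0,0,0],[0,0.1,0.2,0,0,0],[0,0.2,0,0,0,0],[0,0.3,0,0,0,0],[0,0,0,0,0,0]]'
python3 - <<'E'
from h import *
i=camera('top')[150:290,200:400,::-1];s=camera('scene')[130:250,250:410,::-1]
f=lambda a,w:cv2.resize(cv2.convertScaleAbs(a,alpha=1.5),w,interpolation=cv2.INTER_CUBIC)
cv2.imwrite('pics/a5.png',np.vstack([f(i,(600,420))[150:],f(s,(600,450))[:330]]))
E
```

```text
clock: 11.1
eef_pos: [0.53, 0.0671, 0.0839]
tool_rot: [0.009, 1.0, 0.0, -0.0]
ft_force: [0.8, -0.1, -0.0]
grip_width: -0.0001
grasp_force: 0.0
```

View pics/a5.png

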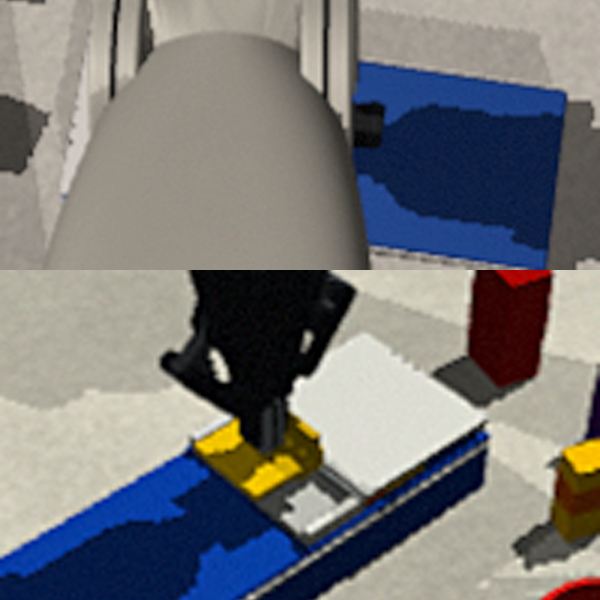

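Lid over the bin with its front at the far wall and apparently level; the fingers float free at z 0.084. I'll push on the fence until it meets the stop firmly.

```bash
python3 -m creep '[[0,0.2,0,0,0,0],[0,0.2,0,0,0,0],[0,0,0,0,0,0]]'; python3 -m creep '[[0,0.2,0,0,0,0],[0,0.1,0,0,0,0],[0,0,0,0,0,0]]'; python3 -m creep '[[0,0.2,0,0,0,0],[0,0,0,0,0,0],[0,0,0,0,0,0]]'
```

```text
clock: 11.5
eef_pos: [0.5302, 0.068, 0.0842]
tool_rot: [0.011, 1.0, -0.003, -0.0]
ft_force: [1.3, -8.4, 0.7]
grip_width: 0.0
grasp_force: 3.8
clock: 11.8
eef_pos: [0.5302, 0.0684, 0.0843]
tool_rot: [0.012, 1.0, -0.005, -0.0]
ft_force: [-0.3, -14.3, 2.4]
grip_width: -0.0001
grasp_force: 7.2
clock: 12.1
eef_pos: [0.5301, 0.0686, 0.0844]
tool_rot: [0.012, 1.0, -0.007, -0.0]
ft_force: [-1.0, -19.3, 1.9]
grip_width: 0.0
grasp_force: 9.4
```

There's a hard stop at 19 N with no movement. I'll back off, lift clear and check.

```bash
python3 -m creep '[[0,-0.7,0,0,0,0],[0,-0.6,0.5,0,0,0],[0,0,3,0,0,0],[0,0,4,0,0,0],[0,-3,4,0,0,0],[0,-4,2,0,0,0],[-1,-4.5,0,0,0,0],[-1,-4.5,0,0,0,0]]'; python3 -m creep '[[-1,-4.5,0,0,0,0],[-1,-4.5,0,0,0,0],[-1,-4.5,0,0,0,0],[-1,-4.5,0,0,0,0],[0,0,0,0,0,0],[0,0,0,0,0,0]]'
python3 - <<'E'
from h import *
i=camera('top')[150:290,200:400,::-1];s=camera('scene')[130:250,250:410,::-1]
cv2.imwrite('pics/topend.png',i)
f=lambda a,w:cv2.resize(cv2.convertScaleAbs(a,alpha=1.5),w,interpolation=cv2.INTER_CUBIC)
cv2.imwrite('pics/a6.png',np.vstack([f(i,(600,420))[150:],f(s,(600,450))[:330]]))
E
```

```text
clock: 12.9
eef_pos: [0.5111, -0.0983, 0.2211]
tool_rot: [0.009, 1.0, 0.0, 0.002]
ft_force: [0.9, 0.2, 0.1]
grip_width: -0.0003
grasp_force: 0.0
clock: 13.5
eef_pos: [0.4701, -0.2781, 0.2194]
tool_rot: [0.011, 1.0, 0.001, 0.0]
ft_force: [-0.2, -0.1, -0.2]
grip_width: -0.0
grasp_force: 0.0
```

View pics/a6.png

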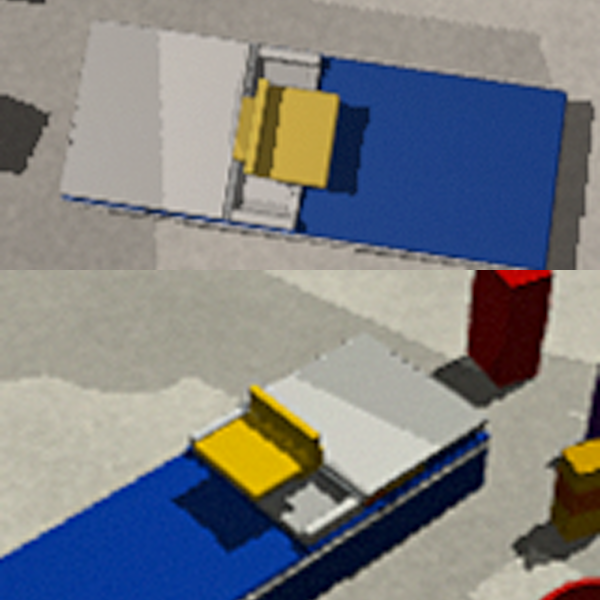

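Run:
```python
from h import *
T=lambda p:(200+p[0]/3,150+(p[1]+150)/3)
S=lambda p:(250+p[0]/3.75,130+(p[1]-270)/3.75)
O=np.array([.5303,.0525,0]);ey=np.array([.0196,.9998,0])
for p in[(340,93),(327,188)]:print('press rear y travel',(ray('top',*T(p),.081)-O)@ey+.1775)
def tri(a,b):
    P=[]
    for n in('top','scene'):
        c=get_calibration(n);K=np.array([[c['fx'],0,c['cx']],[0,c['fy'],c['cy']],[0,0,1]])
        P.append(K@np.c_[R.from_rotvec(c['rvec']).as_matrix(),c['tvec']])
    X=cv2.triangulatePoints(P[0],P[1],np.array(T(a)),np.array(S(b)))[:,0];return X[:3]/X[3]
for n,a,b in[('front+x',(90,20),(486,423)),('front-x',(62,195),(362,337)),('press rear+x',(340,93),(258,495)),('press rear-x',(327,188),(194,450))]:print(n,tri(a,b).round(4))
```

```text
press rear y travel 0.15880279797738414
press rear y travel 0.15804857449102283
front+x [0.5907 0.2038 0.0559]
front-x [0.4752 0.2036 0.057 ]
press rear+x [0.56   0.034  0.0834]
press rear-x [0.4998 0.0347 0.0769]
```

Travel is consistent with home (lip at container y≈0.150, its expected value), and the front edge height of 56 mm means the lid is level. Handing in.

```bash
python3 -c "
from workcell import ticket;print(ticket.job_done())"
```

```text
the job is handed in; nothing more can be done
None
```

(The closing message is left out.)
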